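# Free the child-locked flap under the spice carousel

### The job

Open the child-locked cupboard that has the spice carousel standing on it: reach down through the gap in its top, just behind the upright flap, and press the white sprung hook down until the flap comes free and drops fully open, then let the hook spring back up. Leave the other latched cupboard locked.

Things in the scene. Friction and masses are not known exactly. Their poses are not given: they have to be found in the camera images.
- hook_pad (a point): Top centre of the hook's flat white press pad, 40 (x) x 50 (y) mm, in the cupboard under the carousel (108 mm turntable of jars, at -x, 100 mm tall, 76 mm clear). Pad lies 20 mm below the cupboard top, midway in an open gap 50 mm along x (top board edge at -25, flap's keeper bar at +25) by 104 mm along y. At rest x points level to the flap, away from the robot within 0.2 rad; z up.
- hook (a joint): That hook's angle, rad: 0 = up at rest, 0.22 = down at its stop. A sprung lever pivoted 90 mm behind the pad centre: pushing the pad 7 mm down (0.08 rad) drops its barb clear of the flap's keeper bar; the stop is 20 mm down. Needs 3 N to start, about 6 N at release, 8 N at the stop; springs back when let go.
- flap (a joint): Flap of that cupboard (fixed aluminium box 250 deep, 200 wide, 180 mm high), rad: 0.02 = upright, held by the hook; 1.45 = its stop, nearly flat over the counter. Panel 200 x 158 x 10 mm, hinged at its foot on the side away from the robot. Once freed it drops outwards by itself in about 2 s.
- other_flap (a joint): Same flap on the second latched cupboard, which carries a steel tamper and an open glass jar: 0.02 rad = locked, must stay so. The two cupboards and an open shelf unit (no latch, black dripper on top) stand in a row, all 180 mm high; their order, places and yaw vary.

How it is judged:
By the outcome, as a careful person would: the job done as asked, in the order asked, and still so for the second after the job is handed in, with the robot touching nothing.
It also fails if it takes over 35 s, if anything falls off the work surface, if the arm or the gripper's body presses on something with over 40 N, if the wrist force passes 120 N, or if a joint passes its speed limit or range.

### The arm

A 7-joint arm with a two-finger parallel gripper is mounted at the origin on the work surface. World frame = base frame: x ahead of the robot, y to its left, z up, the work surface at z = 0. Lengths are in m, angles in rad, forces in N, time in s.
With the tool pointing down it reaches from about 0.425 to 0.8 m from the base axis. Payload 8.3 kg.
Tool frame: the origin (TCP) lies at the very end of the fingers, on their centre line; the grasp point (between the pads) lies 19 mm behind it; z points along the fingers, y is the line along which they close (so a half turn about z gives the same grasp; the last joint's range is limited). The gripper opens to 85 mm and grips with 20 to 120 N. Pads are 22 mm wide; open, the fingers measure 114 mm over their backs; the gripper's body (76 mm by 85 mm) begins 54 mm behind the grasp point. The pads swing forward as they close: fully open they stand 13 mm farther back than shut.
Start: joints at [1.263, 0.383, 0.016, 1.37, -0.006, 1.388, -0.046], TCP at [0.152, -0.606, 0.231] pointing down, gripper open.
Joint ranges: [-2.95, 2.95], [-0.25, 2.06], [-1.52, 1.56], [0.18, 2.33], [-1.44, 4.58], [0.02, 2.06], [-3.01, 3.01]. Speed limits (rad/s): [2.39, 2.39, 3.01, 3.01, 3.14, 3.14, 3.14].

### API

Orientations are given as a unit quaternion [w, x, y, z].
In Python, from bench import env, cams gives the robot as it stands.
- The arm moves only by the shell command python3 -m crank 'ROWS'. ROWS is JSON, a list of rows, each an object with "travel": the shift along the world's x, y, z in mm, a list of three; "angular": the turn, a rotation vector about the world's x, y, z in units of 5 degrees (1.0 is 5 degrees), a list of three; "grip": the gripper command: -1 is shut, 1 is fully open, values between are in proportion. In form: [{"travel": [x, y, z], "angular": [wx, wy, wz], "grip": grip}, ...]. A call has exactly 8 rows; each row is the pose to reach, as a shift and turn from the pose commanded when the call began; what a row does not reach only later rows make up. A row lasts 1/12 s, in which the tool goes at most 41.7 mm and 7.16 degrees, less where a joint would pass 70% of its speed; a pose out of reach is approached as far as the arm can. A call with a gripper value outside its range is refused whole. The fingers move at their own pace and stop on an object; the grip force is fixed at half the most. Time passes only in rows, so rows that repeat a pose let the fingers close, or fill a call up. It gives the time, the measured TCP pose, the force, the opening and the grip force at its end, in the units of the state.
- env.sense(): the state, without advancing time (a new reading comes with each control period).
- cams.snapshot(name): name is "side" or "top"; returns the picture (384x512x3 uint8, blue, green, red); there is no depth.
- cams.camera_info(name): a dict with "fx", "fy", "cx", "cy" (pixels), "k1" (the pictures are not rectified: a ray, as slopes to the right and down, at radius r is drawn at 1 + k1 r^2 times it, then the intrinsics apply), "camera_from_world" (4x4, takes a point from world to camera coordinates). Camera axes: x right, y down, z forward; pixel columns grow to the right and rows downward; lengths in m; the calibration is good to about 2 mm. A picture is of the moment at which its call begins. camera_info takes no time and is no camera call.
- env.job_done(): hands the job in; it is judged then, once.
The state is a dict: "clock": time; "joints": joint angles; "joint_vel": joint speeds; "joint_torque": joint torques, N m; "tool_pos": TCP position; "ee_rot": TCP orientation; "force": force on the tool from outside, world axes, zero at the start; "moment": the same for the moment, N m; "width": opening from 0.0 (shut) to 1.0 (fully open); "gripper_force": force on a finger pad.
Only numpy, scipy, OpenCV 4.12 (cv2) and the standard library are available. Lean on these libraries where they do the work, as an engineer would, in place of code of your own. Each camera call takes 0.05 s, during which the arm holds its last target. There are 200 camera calls.

## Working session

There is one attempt and no reset: what is moved stays moved. The work goes in short steps, Python scripts to look and compute and a shell command to move; the robot and the scene stay as the last step left them, time stands still between calls to the robot, and variables do not carry over. Pictures are saved under pics/ and viewed, at most 10 in all, crops included, and the job is handed in when it is done.

```bash
mkdir -p pics; ls
python3 - <<'E'
from bench import env,cams
import cv2,json
for n in("top","side"):
    im=cams.snapshot(n); cv2.imwrite(f"pics/{n}0.png",im)
    print(n,cams.camera_info(n))
s=env.sense();print(s)
E
```

```text
pics
top {'fx': 445.7738354025213, 'fy': 445.7738354025213, 'cx': 261.5291070200923, 'cy': 193.63757169963688, 'k1': 0.022501578654165414, 'camera_from_world': array([[ 0.04091619, -0.99915565,  0.00372322, -0.03319683],
       [-0.97606388, -0.04076663, -0.21362907,  0.5396471 ],
       [ 0.21360048,  0.00510679, -0.97690775,  1.22587776],
       [ 0.        ,  0.        ,  0.        ,  1.        ]])}
side {'fx': 444.24222404682416, 'fy': 444.24222404682416, 'cx': 251.72728585756798, 'cy': 190.8706982674282, 'k1': -0.10096523724187041, 'camera_from_world': array([[-0.97505923,  0.22170162, -0.01038749,  0.49852934],
       [ 0.18746718,  0.79763418, -0.57326763, -0.03148311],
       [-0.11880895, -0.5609172 , -0.81930234,  1.42955387],
       [ 0.        ,  0.        ,  0.        ,  1.        ]])}
{'clock': 0.1, 'joints': array([ 1.26310369,  0.38415683,  0.0163722 ,  1.37106782, -0.00632569,
        1.38817911, -0.0464854 ]), 'joint_vel': array([-5.75695234e-05, -1.81541496e-03,  1.46122445e-04, -8.82256400e-04,
        2.79243318e-04, -1.03834586e-05,  6.98862547e-04]), 'joint_torque': array([ 4.10646637e-03, -6.29135299e+01,  8.48179646e-01, -3.72767329e+01,
        1.68616144e-02,  1.02974527e-02,  1.00459340e-04]), 'tool_pos': array([ 0.15140853, -0.60591356,  0.23036861]), 'ee_rot': array([-8.74937147e-04,  9.92513901e-01,  1.22128532e-01, -1.07231351e-04]), 'force': array([-0.2813536 , -0.06853221, -0.7205349 ]), 'moment': array([-0.05256637, -0.0206546 ,  0.03939897]), 'gripper_force': 0.0, 'width': 0.9962057653204861}
```

View pics/top0.png

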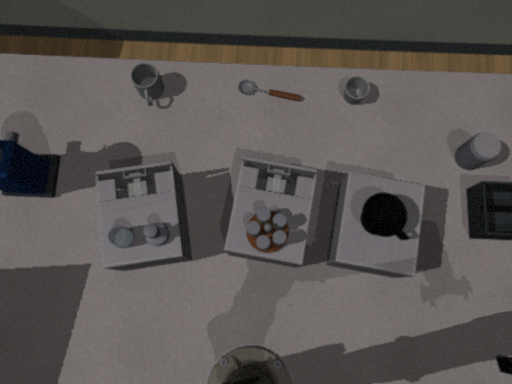

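View pics/side0.png

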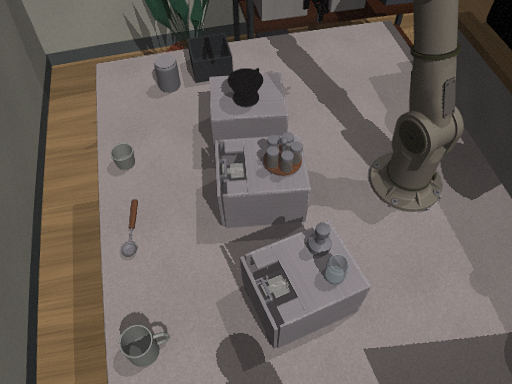

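The middle cupboard carries the carousel. Its pad is near (277,184) in the top view and (236,171) in the side view. The left cupboard holds the tamper and jar, and the dripper shelf is on the right. Next I'll zoom in on both views.

```bash
python3 - <<'E'
import cv2,numpy as np
a=cv2.imread("pics/top0.png")[150:275,215:330];b=cv2.imread("pics/side0.png")[125:235,205:315]
f=lambda i:cv2.resize(i,(400,400*i.shape[0]//i.shape[1]),interpolation=cv2.INTER_NEAREST)
A,B=f(a),f(b);h=max(len(A),len(B));c=np.zeros((h,800,3),np.uint8);c[:len(A),:400]=A;c[:len(B),400:]=B
cv2.imwrite("pics/crop0.png",np.clip(c*1.2,0,255).astype(np.uint8))
E
cat > h.py <<'E'
from bench import env,cams
import numpy as np,cv2
def ray(n,p):
    c=cams.camera_info(n);d=np.array([(p[0]-c['cx'])/c['fx'],(p[1]-c['cy'])/c['fy']]);u=d.copy()
    for _ in range(10):u=d/(1+c['k1']*(u@u))
    T=c['camera_from_world'];R=T[:3,:3];return -R.T@T[:3,3],R.T@np.r_[u,1]
def onz(n,p,z):
    o,d=ray(n,p);return o+d*(z-o[2])/d[2]
def proj(n,X):
    c=cams.camera_info(n);q=c['camera_from_world']@np.r_[X,1];u=q[:2]/q[2];u=u*(1+c['k1']*(u@u));return [round(c['cx']+c['fx']*u[0],1),round(c['cy']+c['fy']*u[1],1)]
E
python3 - <<'E'
from h import *
for n,c in(("top",(215,150,330,275)),("side",(205,125,315,235))):
    im=cv2.imread(f"pics/{n}0.png");x0,y0,x1,y1=c
    r=im[y0:y1,x0:x1].astype(int);g=r.min(2)
    for t in(175,190,205):
        k,l,s,m=cv2.connectedComponentsWithStats((g>t).astype(np.uint8))
        for i in range(1,k):
            if s[i,4]>25: 
                p=m[i]+[x0,y0];print(n,t,s[i],p.round(1),onz(n,p,.16).round(4))
E
```

```text
(no output)
```

View pics/crop0.png

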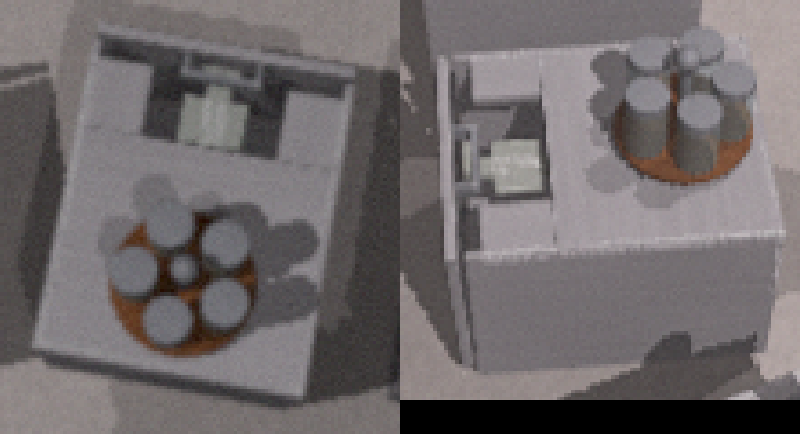

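The left crop (top view) shows the pad centred near full-image pixel (276,184), with the keeper bar above it. The right crop (side view) shows it near (236,171). Now I'll get the exact position, the yaw and the carousel.

Run:
```python
from h import *
P={}
for n,c in(("top",(260,170,292,196)),("side",(224,158,248,182))):
    im=cv2.imread(f"pics/{n}0.png");x0,y0,x1,y1=c
    r=im[y0:y1,x0:x1].astype(int);print(n,im[184,276] if n=="top" else im[171,236])
    m=((r[...,1]-r[...,2]>=3)&(r[...,1]>130)).astype(np.uint8)
    k,l,s,ce=cv2.connectedComponentsWithStats(m);i=1+np.argmax(s[1:,4])
    pts=np.argwhere(l==i)[:,::-1].astype(np.float32)
    q=cv2.minAreaRect(pts);print(s[i],ce[i]+[x0,y0],q)
    p=np.array(q[0])+[x0,y0];P[n]=p;print(onz(n,p,.16).round(4),onz(n,ce[i]+[x0,y0],.16).round(4))
(o1,d1),(o2,d2)=ray("top",P["top"]),ray("side",P["side"])
t=np.linalg.lstsq(np.c_[d1,-d2],o2-o1,rcond=None)[0];print("tri",o1+d1*t[0],o2+d2*t[1])
g=lambda n,x,y:onz(n,((215+x/3.478,150+y/3.478) if n=="top" else (205+(x-400)/3.636,125+y/3.636)),.18).round(4)
for n,x,y in(("top",35,347),("top",303,397),("top",100,35),("top",355,72),("side",548,52),("side",553,247),("side",472,250),("side",785,233)):print(n,x,y,g(n,x,y))
# carousel centre knob
for n,x,y in (("top",182,300),("top",182,268)):
  print(onz(n,(215+x/3.478,150+y/3.478),.185).round(3),onz(n,(215+x/3.478,150+y/3.478),.26).round(3))
```

```text
top [116 119 118]Traceback (most recent call last):
  File "<stdin>", line 7, in <module>
    return _wrapfunc(a, 'argmax', axis=axis, out=out, **kwds)
    return bound(*args, **kwds)
ValueError: attempt to get argmax of an empty sequence
```

Run:
```python
from h import *
P={}
for n,c in(("top",(260,170,292,196)),("side",(224,158,248,182))):
    im=cv2.imread(f"pics/{n}0.png");x0,y0,x1,y1=c
    r=cv2.medianBlur(im,3)[y0:y1,x0:x1].astype(int)
    m=((r[...,1]-r[...,2]>=1)&(r[...,1]>105)).astype(np.uint8)
    for row in m:print(''.join(".#"[v] for v in row))
    k,l,s,ce=cv2.connectedComponentsWithStats(m);i=1+np.argmax(s[1:,4])
    pts=np.argwhere(l==i)[:,::-1].astype(np.float32)
    q=cv2.minAreaRect(pts);print(s[i],ce[i]+[x0,y0],q)
    p=np.array(q[0])+[x0,y0];P[n]=p;print(onz(n,p,.16).round(4),onz(n,ce[i]+[x0,y0],.16).round(4))
(o1,d1),(o2,d2)=ray("top",P["top"]),ray("side",P["side"])
t=np.linalg.lstsq(np.c_[d1,-d2],o2-o1,rcond=None)[0];print("tri",o1+d1*t[0],o2+d2*t[1])
g=lambda n,x,y:onz(n,((215+x/3.478,150+y/3.478) if n=="top" else (205+(x-400)/3.636,125+y/3.636)),.18).round(4)
for n,x,y in(("top",35,347),("top",303,397),("top",100,35),("top",355,72),("side",548,52),("side",553,247),("side",472,250),("side",785,233)):print(n,x,y,g(n,x,y))
for x,y in ((182,300),(182,268)):
  print(onz("top",(215+x/3.478,150+y/3.478),.185).round(3),onz("top",(215+x/3.478,150+y/3.478),.26).round(3))
```

```text
................................
................................
................................
................................
................................
................................
.................##.............
...............#####............
...............#####............
.........##........#............
.........##.#..##...#...........
........#......##...##..........
............#.......###.........
....................###.........
..........###.......###.........
.........##.#..##..#.#..........
........###.#..##..#.###........
.......###.###..##...#..........
.......###..###....#.##.........
........##..###...###...........
..................#.###.........
.................##.............
................................
................................
................................
................................
[15  6  9 16 44] [279.43181818 183.38636364] ((19.190750122070312, 13.239885330200195), (14.97763442993164, 6.690516471862793), 81.25383758544922)
[ 0.5486 -0.0572  0.16  ] [ 0.5482 -0.0579  0.16  ]
........................
..................
[... 429 characters left out ...]
..
........................
........................
........................
........................
........................
[16  7  1  1  1] [240. 165.] ((16.0, 7.0), (0.0, 0.0), 0.0)
[ 0.5297 -0.0629  0.16  ] [ 0.5297 -0.0629  0.16  ]
tri [ 0.54392595 -0.0565494   0.17909795] [ 0.53181211 -0.05042405  0.17591996]
top 35 347 [0.3649 0.0747 0.18  ]
top 303 397 [ 0.3369 -0.1209  0.18  ]
top 100 35 [0.6028 0.0392 0.18  ]
top 355 72 [ 0.5818 -0.155   0.18  ]
side 548 52 [ 0.4963 -0.1373  0.18  ]
side 553 247 [0.5336 0.0504 0.18  ]
side 472 250 [0.5923 0.0393 0.18  ]
side 785 233 [0.3634 0.0774 0.18  ]
[ 0.403 -0.031  0.185] [ 0.394 -0.03   0.26 ]
[ 0.426 -0.03   0.185] [ 0.416 -0.029  0.26 ]
```

Run:
```python
from h import *
P={}
for n,c in(("top",(260,170,292,198)),("side",(224,158,248,182))):
    im=cv2.imread(f"pics/{n}0.png");x0,y0,x1,y1=c
    g=cv2.GaussianBlur(im,(3,3),0)[y0:y1,x0:x1].min(2)
    for row in g[::1]:print(' '.join(f"{v:3d}" for v in row))
for n,p in(("top",(276,184.3)),("side",(236.4,170.7))):print(onz(n,p,.16))
(o1,d1),(o2,d2)=ray("top",(276,184.3)),ray("side",(236.4,170.7))
t=np.linalg.lstsq(np.c_[d1,-d2],o2-o1,rcond=None)[0];print("tri",o1+d1*t[0],o2+d2*t[1])
```

```text
46  44  45  43  40  43  57  77  85  82  78  76  77  83  90  94  94  92  89  87  87  86  83  75  63  53  50  54  64  71  63  52
 45  44  43  41  40  43  54  67  75  77  78  80  81  83  86  89  91  90  89  91  94  96  94  86  69  55  50  54  66  71  62  50
 46  45  43  40  38  41  46  52  57  60  62  65  70  73  76  79  81  81  82  85  89  93  94  89  78  67  61  65  74  73  59  47
 45  43  40  38  36  36  38  40  42  45  46  48  52  58  65  72  74  73  74  76  79  82  83  83  81  78  77  81  85  78  58  44
 42  40  38  36  35  34  33  34  35  37  38  38  40  50  64  78  81  77  75  77  75  71  69  71  73  74  77  83  86  77  56  41
 38  38  37  36  36  34  33  35  37  38  38  36  38  51  73  90  94  91  89  88  81  67  58  57  60  62  66  70  72  66  52  38
 36  37  36  35  35  33  34  44  54  56  51  45  45  60  83  98 102 101 100  99  87  67  51  48  51  55  57  58  57  54  47  39
 39  38  36  35  35  34  38  56  76  82  77  68  66  77  95 103 104 104 104 102  89  66  49  42  45  50  53  53  51  49  46  41
 44  43  40  38  37  37  44  63  88  98  95  90  90  99 109 109 106 106 107 1
[... 4242 characters left out ...]
 125 129 129 129 129 128 125 123 120 117 113  99  77  71  96 121
 82  85  82  71  64  62  73  95 111 113 110 108 107 105 101  97  93  90  87  80  68  66  88 116
 79  81  79  74  69  64  66  77  85  84  80  78  76  74  71  69  67  68  67  65  64  67  84 111
 90  94  93  92  86  73  65  68  70  69  68  69  70  71  72  73  74  76  77  78  81  83  91 112
 99 106 107 109 105  91  82  83  85  85  87  91  94  96 101 104 105 107 107 108 110 108 107 117
 93  97 102 114 118 113 109 110 111 112 113 116 118 119 122 125 126 127 127 126 127 123 117 121
[ 0.54534845 -0.04882171  0.16      ]
[ 0.54389809 -0.04506587  0.16      ]
tri [ 0.54601666 -0.04889687  0.1572397 ] [ 0.54349594 -0.04766239  0.15659588]
```

The pad sits at about (0.544, -0.049, 0.160) with the cupboard yawed about -8°, and both views and the box edges agree. I'll rise, close the gripper, swing over and turn by -22°.

```bash
python3 -m crank '[{"travel":[0,0,40],"angular":[0,0,0],"grip":-1},{"travel":[0,0,80],"angular":[0,0,0],"grip":-1},{"travel":[10,10,115],"angular":[0,0,0],"grip":-1},{"travel":[30,25,145],"angular":[0,0,0],"grip":-1},{"travel":[55,40,165],"angular":[0,0,0],"grip":-1},{"travel":[85,60,170],"angular":[0,0,0],"grip":-1},{"travel":[115,80,170],"angular":[0,0,0],"grip":-1},{"travel":[145,100,170],"angular":[0,0,0],"grip":-1}]'
```

```text
clock: 0.77
tool_pos: [0.2976, -0.5055, 0.4017]
ee_rot: [0.0, 0.993, 0.122, 0.0]
force: [-0.2, -0.1, -0.2]
width: -0.003
gripper_force: 0.0
```

```bash
python3 -m crank '[{"travel":[20,25,0],"angular":[0,0,-0.3],"grip":-1},{"travel":[40,50,0],"angular":[0,0,-0.6],"grip":-1},{"travel":[60,80,0],"angular":[0,0,-0.9],"grip":-1},{"travel":[80,110,0],"angular":[0,0,-1.2],"grip":-1},{"travel":[100,140,0],"angular":[0,0,-1.5],"grip":-1},{"travel":[120,170,0],"angular":[0,0,-1.8],"grip":-1},{"travel":[135,190,0],"angular":[0,0,-2.1],"grip":-1},{"travel":[150,205,0],"angular":[0,0,-2.4],"grip":-1}]'; python3 -m crank '[{"travel":[15,30,0],"angular":[0,0,-0.3],"grip":-1},{"travel":[30,60,0],"angular":[0,0,-0.6],"grip":-1},{"travel":[45,95,0],"angular":[0,0,-0.9],"grip":-1},{"travel":[60,130,0],"angular":[0,0,-1.2],"grip":-1},{"travel":[72,165,0],"angular":[0,0,-1.5],"grip":-1},{"travel":[82,200,0],"angular":[0,0,-1.8],"grip":-1},{"travel":[90,230,0],"angular":[0,0,-2.0],"grip":-1},{"travel":[96,251,0],"angular":[0,0,-2.0],"grip":-1}]'
```

```text
clock: 1.43
tool_pos: [0.4477, -0.2984, 0.4014]
ee_rot: [-0.0, 1.0, 0.019, 0.0]
force: [-0.2, -1.0, -0.5]
width: -0.0
gripper_force: 0.0
clock: 2.1
tool_pos: [0.5427, -0.0464, 0.4009]
ee_rot: [-0.001, 0.998, -0.068, -0.0]
force: [0.6, -0.2, 0.6]
width: 0.001
gripper_force: 0.0
```

```bash
python3 -m crank '[{"travel":[0,0,-30],"angular":[0,0,0],"grip":-1},{"travel":[0,0,-60],"angular":[0,0,0],"grip":-1},{"travel":[0,0,-90],"angular":[0,0,0],"grip":-1},{"travel":[0,0,-120],"angular":[0,0,0],"grip":-1},{"travel":[0,0,-150],"angular":[0,0,0],"grip":-1},{"travel":[0,0,-175],"angular":[0,0,0],"grip":-1},{"travel":[0,0,-190],"angular":[0,0,0],"grip":-1},{"travel":[0,0,-195],"angular":[0,0,0],"grip":-1}]'
python3 - <<'E'
from h import *
A=cams.snapshot("top")[130:290,200:350];B=cams.snapshot("side")[90:250,180:330]
f=lambda i:cv2.resize(i,(400,427),interpolation=cv2.INTER_CUBIC)
cv2.imwrite("pics/c1.png",np.clip(np.hstack([f(A),f(B)])*1.3,0,255).astype(np.uint8))
print(env.sense()['tool_pos'],env.sense()['force'])
E
```

```text
clock: 2.77
tool_pos: [0.5406, -0.0504, 0.2028]
ee_rot: [-0.0, 0.998, -0.07, -0.003]
force: [0.4, 0.7, 0.2]
width: -0.0
gripper_force: 0.0
[ 0.54185602 -0.05035879  0.20535711] [ 0.09537951 -0.32525304  0.33827296]
```

View pics/c1.png

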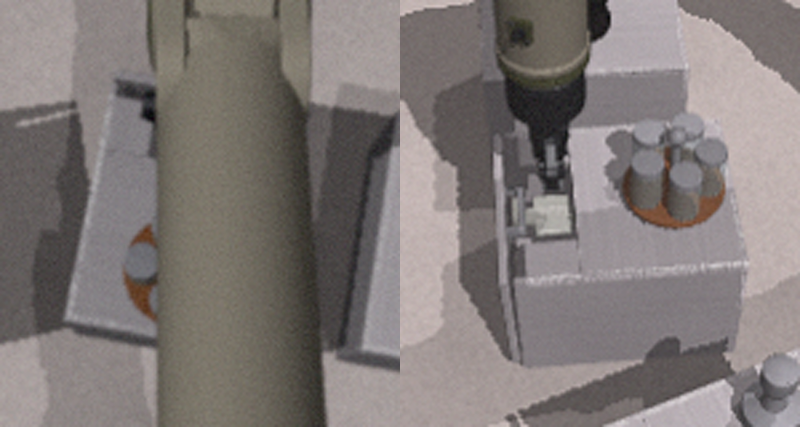

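The top view is blocked by the forearm. In the side view the fingertip, near full-image pixel (236,160), is just above the pad at about (236,171), and the gripper stands well clear of the carousel. I'll go down slowly to just above the pad.

```bash
python3 -c "
from h import *
print(proj('side',env.sense()['tool_pos']))"; python3 -m crank '[{"travel":[1,1,-8],"angular":[0,0,0],"grip":-1},{"travel":[1,1,-16],"angular":[0,0,0],"grip":-1},{"travel":[1,1,-24],"angular":[0,0,0],"grip":-1},{"travel":[1,1,-32],"angular":[0,0,0],"grip":-1},{"travel":[1,1,-36],"angular":[0,0,0],"grip":-1},{"travel":[1,1,-40],"angular":[0,0,0],"grip":-1},{"travel":[1,1,-40],"angular":[0,0,0],"grip":-1},{"travel":[1,1,-40],"angular":[0,0,0],"grip":-1}]'
```

```text
[np.float64(236.1), np.float64(159.1)]
clock: 3.53
tool_pos: [0.5435, -0.0493, 0.1662]
ee_rot: [-0.0, 0.998, -0.069, -0.0]
force: [-0.1, 0.1, -0.2]
width: -0.0
gripper_force: 0.0
```

```bash
python3 -m crank '[{"travel":[0,0,-3],"angular":[0,0,0],"grip":-1},{"travel":[0,0,-6],"angular":[0,0,0],"grip":-1},{"travel":[0,0,-8],"angular":[0,0,0],"grip":-1},{"travel":[0,0,-10],"angular":[0,0,0],"grip":-1},{"travel":[0,0,-12],"angular":[0,0,0],"grip":-1},{"travel":[0,0,-12],"angular":[0,0,0],"grip":-1},{"travel":[0,0,-12],"angular":[0,0,0],"grip":-1},{"travel":[0,0,-12],"angular":[0,0,0],"grip":-1}]'
```

```text
clock: 4.2
tool_pos: [0.544, -0.0494, 0.1548]
ee_rot: [0.0, 0.998, -0.07, 0.001]
force: [-0.2, 0.1, 4.8]
width: -0.004
gripper_force: 2.4
```

Contact at the expected height, with 4.8 N. I'll press about 8 mm further and hold.

```bash
python3 -m crank '[{"travel":[0,0,-2],"angular":[0,0,0],"grip":-1},{"travel":[0,0,-4],"angular":[0,0,0],"grip":-1},{"travel":[0,0,-6],"angular":[0,0,0],"grip":-1},{"travel":[0,0,-8],"angular":[0,0,0],"grip":-1},{"travel":[0,0,-8],"angular":[0,0,0],"grip":-1},{"travel":[0,0,-8],"angular":[0,0,0],"grip":-1},{"travel":[0,0,-8],"angular":[0,0,0],"grip":-1},{"travel":[0,0,-8],"angular":[0,0,0],"grip":-1}]'; python3 -m crank '[{"travel":[0,0,0],"angular":[0,0,0],"grip":-1},{"travel":[0,0,0],"angular":[0,0,0],"grip":-1},{"travel":[0,0,0],"angular":[0,0,0],"grip":-1},{"travel":[0,0,0],"angular":[0,0,0],"grip":-1},{"travel":[0,0,0],"angular":[0,0,0],"grip":-1},{"travel":[0,0,0],"angular":[0,0,0],"grip":-1},{"travel":[0,0,0],"angular":[0,0,0],"grip":-1},{"travel":[0,0,0],"angular":[0,0,0],"grip":-1}]'
python3 - <<'E'
from h import *
cv2.imwrite("pics/s2.png",cams.snapshot("side"))
E
```

```text
clock: 4.87
tool_pos: [0.5437, -0.0493, 0.1468]
ee_rot: [0.0, 0.998, -0.069, 0.0]
force: [-1.4, 0.5, 7.5]
width: -0.004
gripper_force: 3.5
clock: 5.53
tool_pos: [0.5437, -0.0493, 0.1468]
ee_rot: [0.0, 0.998, -0.069, 0.0]
force: [-0.3, -0.0, 7.4]
width: -0.0
gripper_force: 3.5
```

View pics/s2.png

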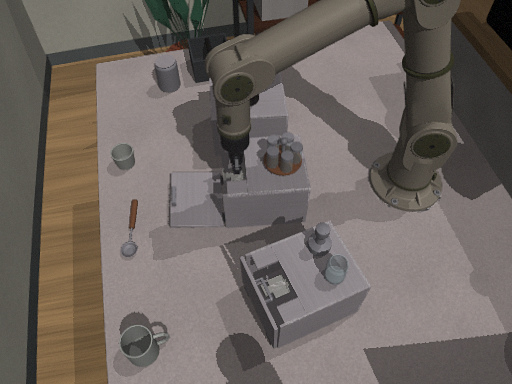

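The flap has dropped open and now lies between (170,170) and (222,227). The other cupboard is unchanged. I'll hold briefly, then rise straight up and retreat.

```bash
python3 -m crank '[{"travel":[0,0,0],"angular":[0,0,0],"grip":-1},{"travel":[0,0,0],"angular":[0,0,0],"grip":-1},{"travel":[0,0,0],"angular":[0,0,0],"grip":-1},{"travel":[0,0,0],"angular":[0,0,0],"grip":-1},{"travel":[0,0,0],"angular":[0,0,0],"grip":-1},{"travel":[0,0,0],"angular":[0,0,0],"grip":-1},{"travel":[0,0,0],"angular":[0,0,0],"grip":-1},{"travel":[0,0,0],"angular":[0,0,0],"grip":-1}]'; python3 -m crank '[{"travel":[0,0,5],"angular":[0,0,0],"grip":-1},{"travel":[0,0,12],"angular":[0,0,0],"grip":-1},{"travel":[0,0,25],"angular":[0,0,0],"grip":-1},{"travel":[0,0,50],"angular":[0,0,0],"grip":-1},{"travel":[0,0,80],"angular":[0,0,0],"grip":-1},{"travel":[0,0,115],"angular":[0,0,0],"grip":-1},{"travel":[0,0,150],"angular":[0,0,0],"grip":-1},{"travel":[0,0,180],"angular":[0,0,0],"grip":-1}]'; python3 -m crank '[{"travel":[0,0,20],"angular":[0,0,0],"grip":-1},{"travel":[0,0,40],"angular":[0,0,0],"grip":-1},{"travel":[0,0,60],"angular":[0,0,0],"grip":-1},{"travel":[0,0,70],"angular":[0,0,0],"grip":-1},{"travel":[0,0,70],"angular":[0,0,0],"grip":-1},{"travel":[0,0,70],"angular":[0,0,0],"grip":-1},{"travel":[0,0,70],"angular":[0,0,0],"grip":-1},{"travel":[0,0,70],"angular":[0,0,0],"grip":-1}]'
python3 - <<'E'
from h import *
cv2.imwrite("pics/s3.png",cv2.resize(cams.snapshot("side")[110:350,140:400],(780,720//1))[:600])
E
```

```text
clock: 6.25
tool_pos: [0.5437, -0.0493, 0.1468]
ee_rot: [0.0, 0.998, -0.07, 0.0]
force: [0.1, 0.1, 6.8]
width: 0.001
gripper_force: 3.5
clock: 6.92
tool_pos: [0.5428, -0.0492, 0.3285]
ee_rot: [-0.0, 0.998, -0.069, -0.0]
force: [1.6, -0.3, 0.4]
width: 0.002
gripper_force: 0.0
clock: 7.58
tool_pos: [0.5431, -0.0494, 0.3946]
ee_rot: [-0.0, 0.998, -0.07, -0.001]
force: [-0.8, 0.3, -0.6]
width: -0.0
gripper_force: 0.0
```

View pics/s3.png

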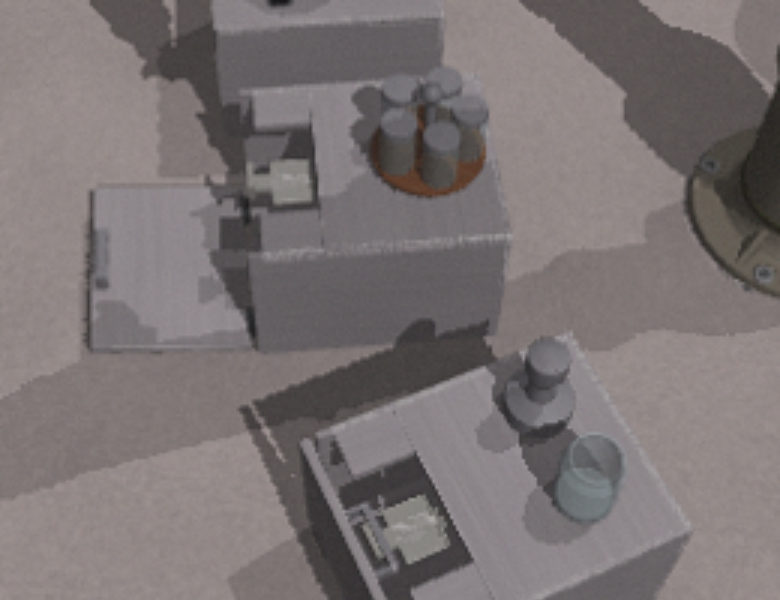

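The flap lies fully open, with its far edge at crop x≈92. The hook pad is back up at crop (285,180), the carousel hasn't moved, and the other cupboard is still latched. The arm is clear.

```bash
python3 -c "
from bench import env
print(env.job_done())"
```

```text
the job is handed in; nothing more can be done
None
```

The carousel cupboard's flap is fully open and its hook has sprung back up; the other latched cupboard is still locked, and I've handed the job in with the arm clear at about 8 s on the clock.

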